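# Set the recessed lamp dimmer and close its guard bar

## Task

Set the pool-table lamp for the evening: turn the knob down in the well of the wooden dimmer box until its pointed end points at the aluminium tab on the collar, without shifting the tab. Then swing the steel guard bar across the knob until it is fully home in its keeper, let go, and leave the other things on the table where they are.

Things in the scene. Friction and masses are not known exactly. Their poses are not given: they have to be found in the camera images.
- box: Dark wooden lamp dimmer box, 160 (its x) x 240 (its y) x 90 tall, fixed to the table; origin: centre of its underside, yaw varies. Round well in the middle of its top, 84 across, 45 deep, holds the knob. Guard bar pivot at its (0, +95); steel keeper (C bracket, 30 long, top 124 above the table, mouth to box +x) at its (0, -87)
- knob_grip (a point): Middle of the recessed knob's black finger bar, on its vertical axis, 71 above the table, 19 below the well rim; x axis towards the bar's pointed end (white line on top). Bar 60 long, 18 wide, its top 84 above the table; the aluminium foot disc under it (60 wide) is 49 above the table. 33 free between each flat side and the well wall: enter with fingers only partly open
- knob (a joint): Angle of the knob's pointer about the vertical, counter-clockwise from above, from the box's +x axis, rad; stops at -1.3 and 1.3. Stays where left; stiff with about 0.05 N m
- mark_tab (a point): Top centre of the small aluminium tab (22 radially x 14 wide x 6 high) on the thin collar round the well, on the box's top, 58 from the knob's axis, 96 above the table; x axis points outwards from the knob's axis through the tab. It marks the wanted setting; stiff, to be left where it is
- mark (a joint): Angle of the tab about the knob's axis, counter-clockwise from above, from the box's +x axis, rad: the same measure as knob
- bar_peg (a point): Middle of the upright round black peg handle on the steel guard bar: 18 diameter, 40 tall, 108 to 148 above the table (this point 128), 130 from the pivot. The flat bar under it is 22 wide, 8 thick, 185 long from the pivot, 100 to 108 above the table
- bar_pivot (a point): Point on the vertical pivot axis of the guard bar, at the height of bar_peg
- bar (a joint): Swing of the guard bar, rad: 0 = closed, lying along the box's -y across the well with its end home against the back of the keeper; grows counter-clockwise from above as it opens over the box's +x side, to 2.0. Level swing, no spring, stays where left, about 1 N at the peg
- mug: White mug, 80 wide, 90 tall. A bystander; origin at the centre of its underside
- chalk_box: Flat cardboard box of chalk, 70 x 90 x 35 tall. A bystander; origin at the centre of its underside
- coasters: Round stack of cork coasters, 90 across, 40 tall. A bystander; origin at the centre of its underside
- brush: Table brush, 220 long. A bystander; origin at table level, near its middle
- bottle: Amber bottle, 60 wide, 180 tall. A bystander; origin at the centre of its underside
- rack: Dark wooden ball triangle, 270 sides, 45 tall. A bystander; origin at the centre of its underside
- domino_box: Pale wooden box, 80 x 190 x 50 tall. A bystander; origin at the centre of its underside

How it is judged (in metres and radians):
On the way, in this order (a step that is already met when the one before it is completed fails the run):
1. the knob points at the tab while the guard bar still stands open (angle between the x axis of knob_grip and the x axis of mark_tab, either way round below 0.12 rad and x of mark_tab in the frame of knob_grip above 0 m and value of joint bar above 0.7 rad), for 0.3 s.
2. the guard bar is home in its keeper, the knob still set (angle between the x axis of knob_grip and the x axis of mark_tab, either way round below 0.12 rad and x of mark_tab in the frame of knob_grip above 0 m and value of joint bar below 0.05 rad), for 0.2 s.
At the end, for the whole second after the job is handed in: The knob's pointer is within 0.12 rad (half the tab's width) of the tab, the tab is within 6 mm of where it was, and the guard bar is at rest within 0.05 rad of fully closed (all of step 2 and velocity of joint bar between -0.05 and 0.05 rad/s and distance of mark_tab from where it was at the start of the episode below 0.006 m); the robot touches nothing.
It fails at once if a bystander is shifted by more than 30 mm (distance of any of mug, chalk_box, coasters, brush, bottle, rack, domino_box from where it was at the start of the episode above 0.03 m).
It fails at once if the tab is shifted by more than 6 mm (distance of mark_tab from where it was at the start of the episode above 0.006 m).
It also fails if it takes over 50 s, if anything falls off the work surface, if the arm or the gripper's body presses on something with over 40 N, if the wrist force passes 120 N, or if a joint passes its speed limit or range.

## Robot

A 7-joint arm with a two-finger parallel gripper is mounted at the origin on the work surface. World frame = base frame: x ahead of the robot, y to its left, z up, the work surface at z = 0. Lengths are in m, angles in degrees, forces in N, time in s.
With the tool pointing down it reaches from about 0.425 to 0.875 m from the base axis. Payload 4.7 kg.
Tool frame: the origin (TCP) lies at the very end of the fingers, on their centre line; the grasp point (between the pads) lies 19 mm behind it; z points along the fingers, y is the line along which they close (so a half turn about z gives the same grasp; the last joint's range is limited). The gripper opens to 87 mm and grips with 3 to 60 N. Pads are 19 mm wide; open, the fingers measure 117 mm over their backs; the gripper's body (75 mm by 190 mm) begins 51 mm behind the grasp point.
Start: joints at [-71.385, 18.392, -4.016, 83.108, 1.295, 78.541, -3.26], TCP at [0.199, 0.619, 0.223] pointing down, gripper open.
Joint ranges: [-163.93, 163.93], [-17.29, 119.83], [-79.2, 71.16], [3.27, 140.29], [-89.18, 269.18], [5.43, 117.66], [-154.24, 154.24]. Speed limits (degrees/s): [147.25, 147.25, 180, 180, 180, 180, 180].

## Interface

Orientations are given as [roll, pitch, yaw] about the fixed x, y, z axes, in that order (R = Rz(yaw) Ry(pitch) Rx(roll)).
In Python, from cell import telemetry, cams, env gives the robot as it stands.
- The arm moves only by the tool arm_command, never from a script. Its argument "series" is text: rows parted by semicolons, each of 5 numbers parted by spaces: the shift along the tool's x, y, z in mm, then the turn about the tool's z in rad, then the closure in counts, from 0 (fully open) to 255 (shut). A call has 1 to 20 rows; each row shifts and turns the commanded pose from where the row before left it, along the tool's axes as they then stand; what a row does not reach is not made up. A row lasts 1/12 s, in which the tool goes at most 41.7 mm and 7.16 degrees, less where a joint would pass 70% of its speed; a pose out of reach is approached as far as the arm can. A call is refused whole if a number of a shift passes 41.7 or a number of a turn 0.125, either way. A call with a gripper value outside its range is refused whole. The fingers move at their own pace and stop on an object; "squeeze" is the grip in N (left out, the last holds). Time passes only in rows, so rows that do not move let the fingers close. It gives the time, the measured TCP pose, the force, the opening and the grip force at its end, in the units of the state.
- telemetry.get_obs(): the state, without advancing time (a new reading comes with each control period).
- cams.read_camera(name): name is "scene" or "top" or "wrist"; returns the picture (420x560x3 uint8, blue, green, red); there is no depth.
- cams.calibration(name): a dict with "K" (3x3 intrinsics, pixels), "origin" and "rotation" of the camera in the world; the wrist camera has in their place "hand_eye" (4x4, takes a point from camera to tool coordinates, whose origin is the TCP and whose axes are the flange's). Camera axes: x right, y down, z forward; pixel columns grow to the right and rows downward; lengths in m; the calibration is good to about 2 mm. A picture is of the moment at which its call begins: read the wrist's pose just before it. calibration takes no time and is no camera call.
- env.sign_off(): hands the job in; it is judged then, once.
The state is a dict: "time_s": time; "qpos": joint angles; "joint_velocities": joint speeds; "effort": joint torques, N m; "tool_pos": TCP position; "tool_rot": TCP orientation; "force": force on the tool from outside, world axes, zero at the start; "wrist_torque": the same for the moment, N m; "grip_width": finger opening in m; "grasp_force": force on a finger pad.
Only numpy, scipy, OpenCV 4.12 (cv2) and the standard library are available. Lean on these libraries where they do the work, as an engineer would, in place of code of your own. Each camera call takes 0.05 s, during which the arm holds its last target. There are 200 camera calls.

## Working session

There is one attempt and no reset: what is moved stays moved. The work goes in short steps, Python scripts to look and compute and a tool call to move; the robot and the scene stay as the last step left them, time stands still between calls to the robot, and variables do not carry over. Pictures are saved under pics/ and viewed, at most 10 in all, crops included, and the job is handed in when it is done.

Besides the shell and the picture viewer there is one more tool, called after "Emit:" as a command line: name --argument value ..., lists and objects as JSON in quotes. arm_command: Moves the arm, as the interface text tells. Its arguments: {"type":"object","properties":{"series":{"type":"string"},"squeeze":{"type":"number"}},"required":["series"]}

```bash
mkdir -p pics; ls; python3 - <<'E'
from cell import telemetry, cams, env
import cv2
o=telemetry.get_obs()
for k in ("time_s","tool_pos","tool_rot","force","grip_width"): print(k,o[k])
for n in ("scene","top"):
    cv2.imwrite(f"pics/{n}0.png",cams.read_camera(n)); print(n,cams.calibration(n))
print(cams.calibration("wrist"))
E
```

```text
pics
time_s 0.0
tool_pos [0.19864948 0.6183065  0.22147212]
tool_rot [-1.79889484e+02  6.54704225e-03  1.62194003e+02]
force [ 0.25150252 -0.30276296  0.48729391]
grip_width 0.08691755115700024
scene {'K': array([[471.02601824,   0.        , 280.72626123],
       [  0.        , 471.02601824, 210.20541047],
       [  0.        ,   0.        ,   1.        ]]), 'origin': array([1.33772378, 0.22706797, 1.51714821]), 'rotation': array([-149.45969194,   -0.21025747,  106.9003727 ])}
top {'K': array([[448.72473373,   0.        , 278.91690478],
       [  0.        , 448.72473373, 208.78791593],
       [  0.        ,   0.        ,   1.        ]]), 'origin': array([ 0.44437563, -0.01388391,  1.76127582]), 'rotation': array([-1.76708340e+02, -1.63503794e-01, -8.90788274e+01])}
{'K': array([[317.01573393,   0.        , 278.16776103],
       [  0.        , 317.01573393, 208.90279314],
       [  0.        ,   0.        ,   1.        ]]), 'hand_eye': array([[-8.99603345e-04, -9.55373418e-01, -2.95399430e-01,
         8.04693639e-02],
       [ 9.99999290e-01, -6.28526249e-04, -1.01261345e-03,
        -7.76553285e-04],
       [ 7.81757675e-04, -2.95400131e-01,  9.55373305e-01,
        -1.61725101e-01],
       [ 0.00000000e+00,  0.00000000e+00,  0.00000000e+00,
         1.00000000e+00]])}
```

View pics/top0.png

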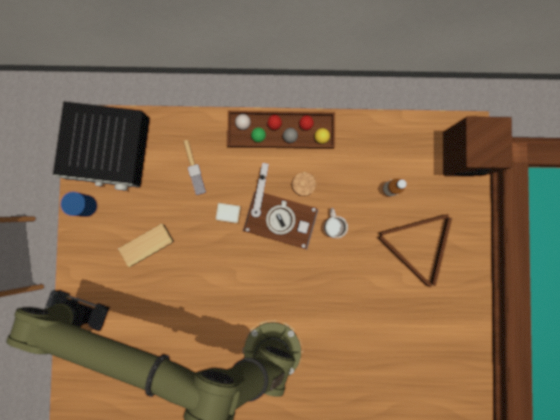

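View pics/scene0.png

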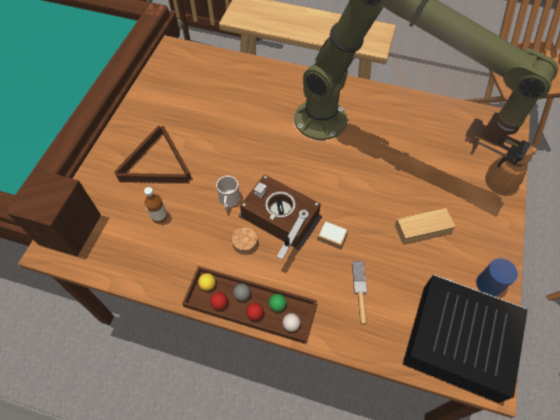

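The top view shows the box centred near (281,220), the bar's pivot at (256,212) with its bar standing open to (264,166), the keeper at (304,227), and the mug close by at (336,226). I'll enlarge both views.

```bash
python3 - <<'E'
import cv2,numpy as np
a=cv2.imread("pics/top0.png")[155:255,235:355]; b=cv2.imread("pics/scene0.png")[165:265,225:345]
f=lambda i:cv2.resize(i,(400*120//120,333),interpolation=cv2.INTER_CUBIC)
cv2.imwrite("pics/z0.png",np.hstack([f(a),f(b)]))
E
cat > h.py <<'E'
import numpy as np
from scipy.spatial.transform import Rotation as R
from cell import telemetry, cams
def cam(n,o=None):
    c=cams.calibration(n)
    if n!="wrist": return c["K"],np.array(c["origin"]),R.from_euler("xyz",c["rotation"],degrees=True).as_matrix()
    T=np.eye(4);T[:3,:3]=R.from_euler("xyz",o["tool_rot"],degrees=True).as_matrix();T[:3,3]=o["tool_pos"]
    T=T@c["hand_eye"]; return c["K"],T[:3,3],T[:3,:3]
def plane(C,uv,z):
    K,o,r=C; d=r@np.linalg.solve(K,[uv[0],uv[1],1]); return o+d*(z-o[2])/d[2]
def proj(C,p):
    K,o,r=C; q=K@(r.T@(np.array(p)-o)); return q[:2]/q[2]
E
python3 - <<'E'
from h import *
for n,pts in (("top",[((256,212),.1),((264,166),.104),((281,220),.09),((304,227),.124),((273,350),0)]),("scene",[((280,207),.09)])):
    C=cam(n)
    for uv,z in pts: print(n,uv,plane(C,uv,z).round(3))
E
```

```text
top (256, 212) [0.527 0.068 0.1  ]
top (264, 166) [0.698 0.041 0.104]
top (281, 220) [ 0.499 -0.026  0.09 ]
top (304, 227) [ 0.474 -0.11   0.124]
top (273, 350) [-0.001 -0.003  0.   ]
scene (280, 207) [ 0.519 -0.019  0.09 ]
```

View pics/z0.png

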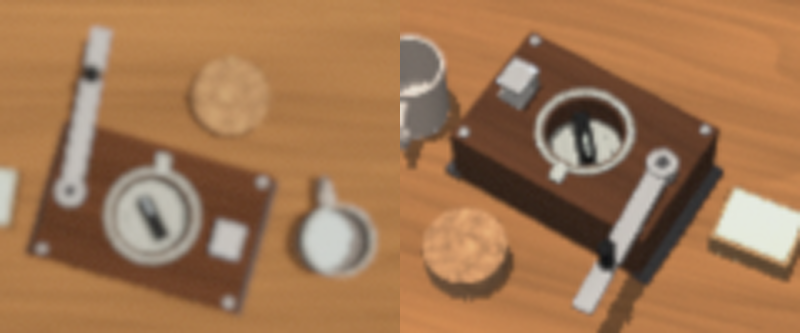

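The close-up shows the tab at about top (284,204), the knob axis at (280.6,219) and the knob's bar leaning roughly 40° counter-clockwise of the tab. The box's +y comes out at about 73° in the world, so its yaw is about -17°, and the guard bar stands at about 1.7 rad. I'll move above the knob for a close look.

Emit:
arm_command --series "-26.7 -15 0 0 138;-26.7 -15 0 0 138;-26.7 -15 0 0 138;-26.7 -15 0 0 138;-26.7 -15 0 0 138;-26.7 -15 0 0 138;-26.7 -15 0 0 138;-26.7 -15 0 0 138;-26.7 -15 0 0 138;-26.7 -15 0 0 138;-26.7 -15 0 0 138;-26.7 -15 0 0 138" --squeeze 15

```text
time_s: 1.1
tool_pos: [0.4494, 0.348, 0.2222]
tool_rot: [-180.0, -0.0, 162.2]
force: [-0.0, 0.2, -0.6]
grip_width: 0.0398
grasp_force: 0.0
```

Emit:
arm_command --series "-13.6 -28.6 0 0 138;-13.6 -28.6 0 0 138;-13.6 -28.6 0 0 138;-13.6 -28.6 0 0 138;-13.6 -28.6 0 0 138;-13.6 -28.6 0 0 138;-13.6 -28.6 0 0 138;-13.6 -28.6 0 0 138;-13.6 -28.6 0 0 138;-13.6 -28.6 0 0 138;-13.6 -28.6 0 0 138;-13.6 -28.6 0 0 138;0 0 0 0 138;0 0 0 0 138;0 0 0 0 138"

```text
time_s: 2.35
tool_pos: [0.499, -0.0265, 0.2222]
tool_rot: [180.0, -0.0, 162.2]
force: [0.6, 0.8, 0.5]
grip_width: 0.0399
grasp_force: 0.0
```

```bash
python3 - <<'E'
from h import *
import cv2,json
o=telemetry.get_obs()
im=cams.read_camera("wrist"); cv2.imwrite("pics/w1.png",im)
json.dump({k:list(map(float,o[k])) for k in("tool_pos","tool_rot")},open("w1.json","w"))
for k in ("time_s","qpos","tool_pos","tool_rot","force","grip_width"): print(k,o[k])
E
```

```text
time_s 2.35
qpos [-27.91655435  -0.74859476  27.90579799 104.91022509   0.32160345
  75.7911555   72.11224478]
tool_pos [ 0.49896361 -0.02646444  0.2222182 ]
tool_rot [ 1.79975379e+02 -4.95126586e-02  1.62204204e+02]
force [0.63548245 0.75014722 0.51797863]
grip_width 0.03987234034262218
```

View pics/w1.png

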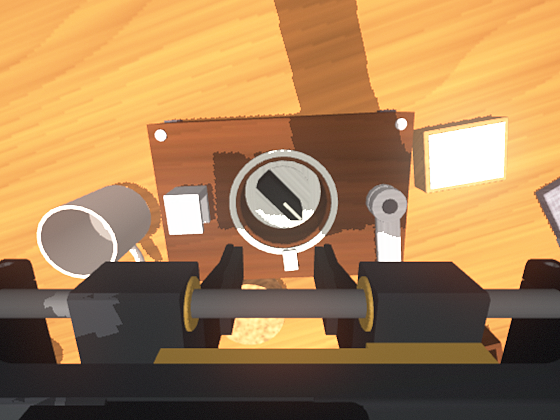

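The wrist view shows the collar ring centred near (283,203), the tab at (291,260), the knob's bar from (263,177) to its white-line pointed end at (302,220), and the pivot at (388,205).

```bash
cat >m.py <<'E'
from h import *
import cv2,json
def measure(im,o,c0,r_out):
    C=cam("wrist",o); hsv=cv2.cvtColor(im,cv2.COLOR_BGR2HSV)
    return C,hsv
E
python3 - <<'E'
from h import *
import cv2,json
o=json.load(open("w1.json")); C=cam("wrist",o); im=cv2.imread("pics/w1.png")
hsv=cv2.cvtColor(im,cv2.COLOR_BGR2HSV)
grey=((hsv[...,1]<70)&(hsv[...,2]>110)).astype(np.uint8)*255
roi=np.zeros_like(grey); cv2.circle(roi,(284,206),80,255,-1); grey&=roi
cs,_=cv2.findContours(grey,cv2.RETR_EXTERNAL,cv2.CHAIN_APPROX_NONE)
c=max(cs,key=cv2.contourArea)[:,0]
P=np.array([plane(C,p,.091)[:2] for p in c])
def fit(Q):
    A=np.c_[2*Q,np.ones(len(Q))]; s=np.linalg.lstsq(A,(Q**2).sum(1),rcond=None)[0]; return s[:2],np.sqrt(s[2]+s[:2]@s[:2])
Q=P
for _ in range(8):
    ctr,r=fit(Q); e=abs(np.linalg.norm(P-ctr,axis=1)-r); Q=P[e<.002]
print("collar",ctr.round(4),r.round(4),len(Q),len(P))
# tab: bright pixels outside collar
ys,xs=np.nonzero(grey); T=np.array([plane(C,p,.096)[:2] for p in zip(xs,ys)]); d=np.linalg.norm(T-ctr,axis=1)
t=(d>.053)&(d<.075)&(abs(xs-291)<15)&(ys>245); tc=T[t].mean(0); print("tab",tc.round(4),t.sum(),np.linalg.norm(tc-ctr).round(4),"ang",np.degrees(np.arctan2(*(tc-ctr)[::-1])).round(2))
# knob bar: dark
dk=(hsv[...,2]<75).astype(np.uint8)*255; r2=np.zeros_like(dk); cv2.circle(r2,(283,199),33,255,-1); dk&=r2
cs,_=cv2.findContours(dk,cv2.RETR_EXTERNAL,cv2.CHAIN_APPROX_NONE); k=max(cs,key=cv2.contourArea)
print("dark rect px",cv2.minAreaRect(k),cv2.contourArea(k))
K=np.array([plane(C,p,.084)[:2] for p in k[:,0]]).astype(np.float32)*1000
print("rect mm",cv2.minAreaRect(K))
for p in ((302,220),(285,203)): print(plane(C,p,.084).round(4))
w=(hsv[...,2]>150)&(hsv[...,1]<90)
for n,p,z in (("pivot",(388,205),.112),("keeper",(184,214),.124)): print(n,plane(C,p,z).round(4))
z=cv2.resize(im[140:290,200:350],(600,600),interpolation=cv2.INTER_CUBIC); cv2.imwrite("pics/w1z.png",z)
E
```

```text
collar [ 0.5052 -0.0247] 0.0522 292 333
tab [ 0.5647 -0.0359] 200 0.0605 ang -10.74
dark rect px ((280.7500305175781, 196.75001525878906), (55.86143493652344, 21.21320343017578), 45.0) 924.0
rect mm ((499.5655822753906, -24.733675003051758), (55.74189758300781, 20.943004608154297), 26.671171188354492)
[ 0.5286 -0.012   0.084 ]
[ 0.5065 -0.0229  0.084 ]
pivot [0.5286 0.0661 0.112 ]
keeper [ 0.478  -0.1061  0.124 ]
```

View pics/w1z.png

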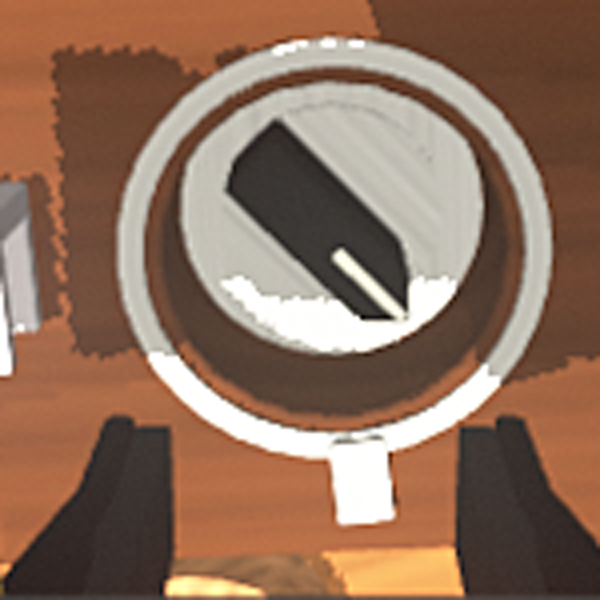

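Measured in the world frame: knob axis (0.505,-0.025), pointer at 26.7° and tab at -10.7°, so the knob must turn about -37° (clockwise). The collar's 52 mm radius and the tab's 60 mm radius agree with the given sizes. I'll turn the tool to the bar, centre it and go down partly open.

Emit:
arm_command --series "0 0 0 -0.111 138;0 0 0 -0.111 138;0 0 0 -0.111 138;0 0 0 -0.111 138;0 0 0 -0.111 138;0 0 0 -0.111 138;0 0 0 -0.111 138;-6 -1.4 20 0 138;0 0 25 0 138;0 0 25 0 138;0 0 20 0 138;0 0 0 0 138;0 0 0 0 138"

```text
time_s: 3.48
tool_pos: [0.5044, -0.0244, 0.1319]
tool_rot: [180.0, -0.1, -153.2]
force: [0.1, -0.2, 0.2]
grip_width: 0.0401
grasp_force: 0.0
```

```bash
python3 - <<'E'
from h import *
import cv2,json
o=telemetry.get_obs(); C=cam("wrist",o)
im=cams.read_camera("wrist")
for p in ((.505,-.025,.084),(.505+.03*.893,-.025+.03*.449,.084)): print(proj(C,p).round(0))
cv2.imwrite("pics/w2.png",im); print(o["qpos"].round(1))
E
```

```text
[279. 232.]
[279. 270.]
[-27.6   4.6  28.7 110.9  -2.4  65.3 118.9]
```

View pics/w2.png

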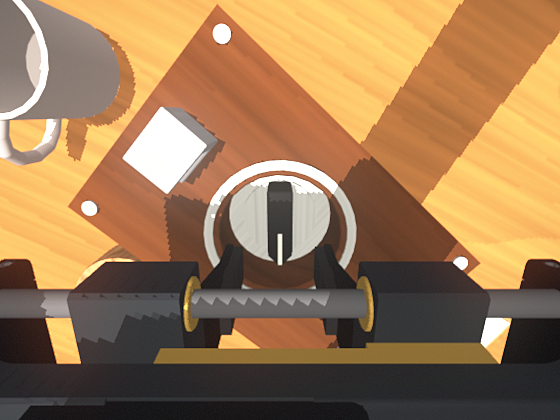

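The bar is upright in the picture, x≈280 with its white tip at (280,264), and centred between the fingers. I'll descend and grip.

Emit:
arm_command --series "0 0 15 0 138;0 0 15 0 138;0 0 12 0 138;0 0 10 0 138;0 0 10 0 138;0 0 10 0 138;0 0 0 0 138;0 0 0 0 138" --squeeze 15

```text
time_s: 4.2
tool_pos: [0.5049, -0.0258, 0.0602]
tool_rot: [180.0, -0.1, -153.3]
force: [0.7, 0.0, -0.1]
grip_width: 0.04
grasp_force: 0.0
```

Emit:
arm_command --series "0 0 0 0 230;0 0 0 0 230;0 0 0 0 230;0 0 0 0 230;0 0 0 0 230;0 0 0 0 230;0 0 0 0 230;0 0 0 0 230"

```text
time_s: 4.87
tool_pos: [0.5046, -0.0233, 0.0611]
tool_rot: [179.8, 0.0, -153.2]
force: [-3.4, 3.9, 4.4]
grip_width: 0.018
grasp_force: 15.0
```

Emit:
arm_command --series "0 0 0 0.055 230;0 0 0 0.055 230;0 0 0 0.055 230;0 0 0 0.055 230;0 0 0 0.055 230;0 0 0 0.055 230;0 0 0 0.055 230;0 0 0 0.055 230;0 0 0 0.055 230;0 0 0 0.055 230;0 0 0 0.055 230;0 0 0 0.05 230;0 0 0 0 230;0 0 0 0 230;0 0 0 0 230"

```text
time_s: 6.12
tool_pos: [0.5045, -0.0233, 0.061]
tool_rot: [179.8, -0.1, 169.2]
force: [-3.4, 4.8, 4.5]
grip_width: 0.0179
grasp_force: 15.0
```

Emit:
arm_command --series "0 0 0 0 138;0 0 0 0 138;0 0 0 0 138;0 0 0 0 138;0 0 -10 0 138;0 0 -15 0 138;0 0 -20 0 138;0 0 -25 0 138;0 0 -25 0 138;0 0 -25 0 138;0 0 -20 0 138;0 0 -20 0 138;0 0 0 0 138;0 0 0 0 138;0 0 0 0 138"

```text
time_s: 7.37
tool_pos: [0.5048, -0.0259, 0.2202]
tool_rot: [-180.0, -0.0, 169.2]
force: [-0.3, 0.6, -0.4]
grip_width: 0.0403
grasp_force: 0.0
```

```bash
python3 - <<'E'
from h import *
import cv2,json
o=telemetry.get_obs(); C=cam("wrist",o)
im=cams.read_camera("wrist"); print(o["tool_pos"],o["tool_rot"])
json.dump({k:list(map(float,o[k])) for k in("tool_pos","tool_rot")},open("w3.json","w"))
print("proj ctr",proj(C,(.505,-.025,.09)).round(0))
hsv=cv2.cvtColor(im,cv2.COLOR_BGR2HSV); u,v=proj(C,(.505,-.025,.084)).astype(int)
dk=(hsv[...,2]<75).astype(np.uint8)*255; r2=np.zeros_like(dk); cv2.circle(r2,(u,v),33,255,-1); dk&=r2
cs,_=cv2.findContours(dk,cv2.RETR_EXTERNAL,cv2.CHAIN_APPROX_NONE); k=max(cs,key=cv2.contourArea)
K=np.array([plane(C,p,.084)[:2] for p in k[:,0]]).astype(np.float32)*1000; print(cv2.minAreaRect(K))
cv2.imwrite("pics/w3.png",im)
cv2.imwrite("pics/w3z.png",cv2.resize(im[v-75:v+75,u-100:u+100],(800,600),interpolation=cv2.INTER_CUBIC)); print("crop origin",u-100,v-75)
E
```

```text
[ 0.50483867 -0.02588479  0.22020738] [-1.79995957e+02 -2.97574555e-02  1.69170332e+02]
proj ctr [280. 199.]
((500.2130126953125, -23.917407989501953), (16.45054817199707, 55.86307907104492), 79.69600677490234)
crop origin 180 122
```

View pics/w3z.png

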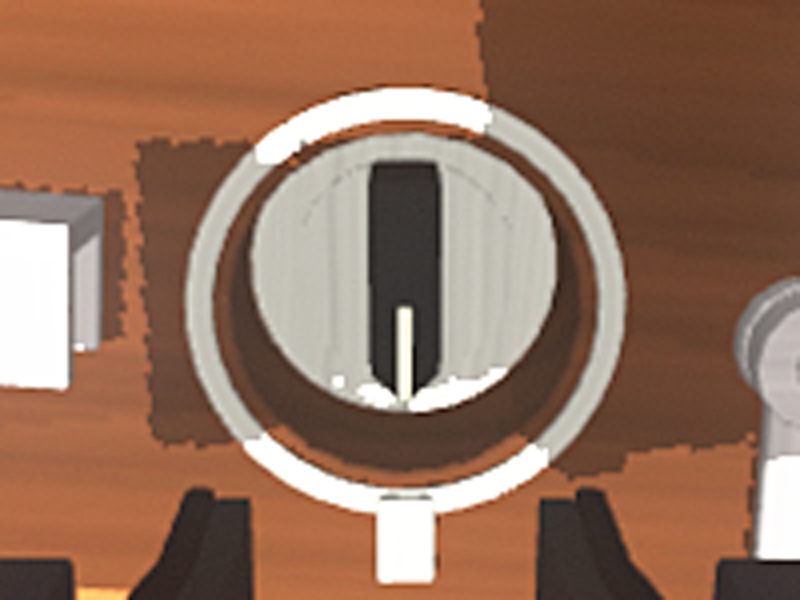

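The pointer (-10.3°) lines up with the tab: white line at x≈404 and tab at x≈406 in the crop. Next I'll locate the peg.

```bash
python3 - <<'E'
from h import *
import cv2
o=telemetry.get_obs(); print(o["qpos"].round(1))
piv=np.array([.528,.0665])
for n,(u0,v0) in (("top",(262,177)),("scene",(286,241))):
    im=cv2.imread(f"pics/{n}0.png"); g=cv2.cvtColor(im,cv2.COLOR_BGR2GRAY)
    m=np.zeros_like(g); m[v0-6:v0+7,u0-5:u0+6]=1
    ys,xs=np.nonzero((g<60)&(m>0)); uv=(xs.mean(),ys.mean()); p=plane(cam(n),uv,.128)
    d=p[:2]-piv; print(n,uv,len(xs),p.round(4),np.linalg.norm(d).round(4),np.degrees(np.arctan2(d[1],d[0])).round(1))
    if n=="top":
        for uv in ((264.5,164),(256,212)): print(plane(cam(n),uv,.108).round(4))
E
```

```text
[-32.4   0.   32.6 104.5  -0.   75.5  79.4]
top (np.float64(261.5), np.float64(176.5)) 4 [0.6557 0.0486 0.128 ] 0.129 -8.0
[0.7051 0.0391 0.108 ]
[0.5263 0.0673 0.108 ]
scene (np.float64(284.98275862068965), np.float64(239.10344827586206)) 58 [0.654  0.0394 0.128 ] 0.1289 -12.1
```

Emit:
arm_command --series "-22.4 16.7 0 0 138;-22.4 16.7 0 0 138;-22.4 16.7 0 0 138;-22.4 16.7 0 0 138;-22.4 16.7 0 0 138;-22.4 16.7 0 0 138;0 0 0 0 138;0 0 0 0 138;0 0 0 0 138"

```text
time_s: 8.17
tool_pos: [0.6551, 0.0465, 0.2192]
tool_rot: [-179.9, -0.1, 169.1]
force: [-0.0, -0.5, 0.5]
grip_width: 0.0398
grasp_force: 0.0
```

```bash
python3 - <<'E'
from h import *
import cv2,json
o=telemetry.get_obs(); C=cam("wrist",o)
im=cams.read_camera("wrist"); print(o["time_s"],o["tool_pos"],o["tool_rot"])
json.dump({k:list(map(float,o[k])) for k in("tool_pos","tool_rot")},open("w4.json","w"))
print("peg top",proj(C,(.656,.047,.148)).round(0),"pivot",proj(C,(.528,.0665,.108)).round(0))
cv2.imwrite("pics/w4.png",im)
E
```

```text
8.1667 [0.65505895 0.0464968  0.2191913 ] [-1.79891196e+02 -1.37596915e-01  1.69134838e+02]
peg top [281. 221.] pivot [274.  47.]
```

View pics/w4.png

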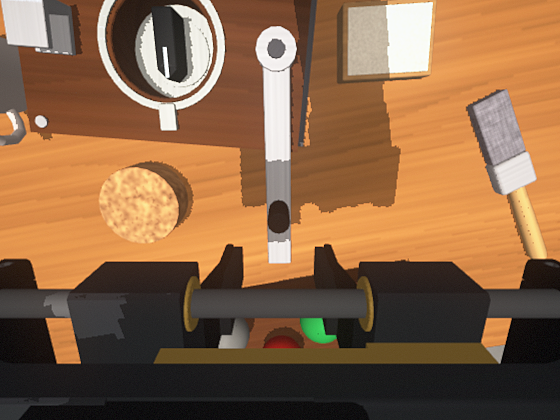

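The peg is between the fingers' lines: (279,200–233), its top circle near (279,222) against a predicted (281,221), and the pivot at (276,48). I'll descend and grip it lightly.

Emit:
arm_command --series "0 0 20 0 138;0 0 20 0 138;0 0 20 0 138;0 0 16 0 138;0 0 14 0 138;0 0 13 0 138;0 0 0 0 138;0 0 0 0 230;0 0 0 0 230;0 0 0 0 230;0 0 0 0 230;0 0 0 0 230;0 0 0 0 230;0 0 0 0 230;0 0 0 0 230" --squeeze 15

```text
time_s: 9.47
tool_pos: [0.6568, 0.0473, 0.1186]
tool_rot: [180.0, 0.1, 169.2]
force: [-0.9, 0.3, 5.1]
grip_width: 0.0175
grasp_force: 15.0
```

Emit:
arm_command --series "-0.1 -7.8 0 0.06 230;-0.1 -7.8 0 0.06 230;-0.1 -7.8 0 0.06 230;-0.1 -7.8 0 0.06 230;-0.1 -7.8 0 0.06 230;-0.1 -7.8 0 0.06 230;-0.1 -7.8 0 0.06 230;-0.1 -7.8 0 0.06 230;-0.1 -7.8 0 0.06 230;-0.1 -7.8 0 0.06 230;-0.1 -7.8 0 0.06 230;-0.1 -7.8 0 0.06 230;-0.1 -7.8 0 0.06 230;-0.1 -7.8 0 0.06 230;0 0 0 0 230;0 0 0 0 230"

```text
time_s: 10.8
tool_pos: [0.5988, -0.0404, 0.1185]
tool_rot: [179.9, -0.2, 121.1]
force: [-2.5, 3.4, 7.6]
grip_width: 0.0176
grasp_force: 15.0
```

Emit:
arm_command --series "0 -7.8 0 0.06 230;0 -7.8 0 0.06 230;0 -7.8 0 0.06 230;0 -7.8 0 0.06 230;0 -7.8 0 0.06 230;0 -7.8 0 0.06 230;0 -7.8 0 0.06 230;0 -7.8 0 0.06 230;0 -7.8 0 0.06 230;0 -7.8 0 0.06 230;0 -7.8 0 0.06 230;0 -7.8 0 0.06 230;0 0 0 0 230;0 0 0 0 230"

```text
time_s: 11.97
tool_pos: [0.5101, -0.0592, 0.1185]
tool_rot: [180.0, -0.2, 79.9]
force: [-1.8, 3.9, 6.3]
grip_width: 0.0174
grasp_force: 15.0
```

Emit:
arm_command --series "0 -4 0 0.03 230;0 -4 0 0.03 230;0 -4 0 0.03 230;0 -4 0 0.03 230;0 0 0 0 230;0 0 0 0 230"

```text
time_s: 12.47
tool_pos: [0.4955, -0.0561, 0.1185]
tool_rot: [179.9, -0.2, 73.1]
force: [2.6, 4.3, 5.5]
grip_width: 0.0174
grasp_force: 15.0
```

Emit:
arm_command --series "0 -2 0 0.015 230;0 -2 0 0 230;0 0 0 0 230;0 0 0 0 230"

```text
time_s: 12.8
tool_pos: [0.4955, -0.0561, 0.1186]
tool_rot: [179.3, -0.2, 72.2]
force: [15.9, 1.6, -5.7]
grip_width: 0.0174
grasp_force: 15.1
```

Emit:
arm_command --series "0 0 0 0 138;0 0 0 0 138;0 0 0 0 138;0 0 0 0 138;0 0 -10 0 138;0 0 -20 0 138;0 0 -25 0 138;0 0 -25 0 138;0 0 -25 0 138;0 0 0 0 138;0 0 0 0 138;0 0 0 0 138"

```text
time_s: 13.8
tool_pos: [0.4896, -0.0567, 0.2221]
tool_rot: [-179.9, 0.0, 72.1]
force: [-0.2, 0.3, -0.2]
grip_width: 0.04
grasp_force: 0.0
```

```bash
python3 - <<'E'
from h import *
import cv2
o=telemetry.get_obs(); C=cam("wrist",o)
im=cams.read_camera("wrist"); print(o["time_s"],o["tool_pos"],o["tool_rot"])
t=cams.read_camera("top")
cv2.imwrite("pics/w5.png",im); cv2.imwrite("pics/top5.png",t)
E
```

```text
13.8 [ 0.48955266 -0.0567443   0.2221498 ] [-1.79935820e+02  6.81170083e-03  7.20552930e+01]
```

View pics/w5.png

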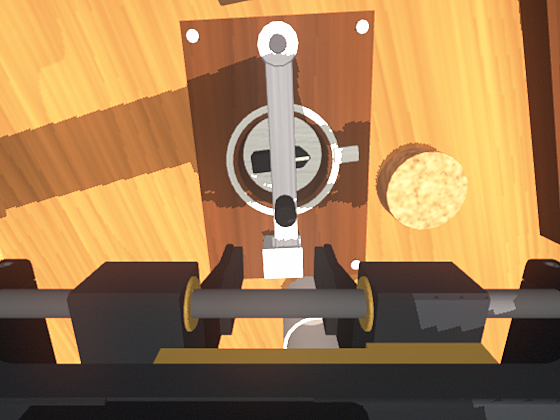

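The bar now lies across the well from the pivot (278,42), with its peg at (285,208) and its end under the keeper (283,258). The pointer still aims at the tab (350,154). I'll check the bar's angle against the box's screws.

```bash
python3 - <<'E'
from h import *
import cv2
o=telemetry.get_obs(); C=cam("wrist",o); im=cv2.imread("pics/w5.png")
hsv=cv2.cvtColor(im,cv2.COLOR_BGR2HSV); br=((hsv[...,1]<90)&(hsv[...,2]>120)).astype(np.uint8)
ang=lambda a,b: np.degrees(np.arctan2((b-a)[1],(b-a)[0]))
S=[]
for u,v in ((193,36),(363,27),(356,265)):
    m=np.zeros_like(br); cv2.circle(m,(u,v),9,1,-1); ys,xs=np.nonzero(br&m); S.append(plane(C,(xs.mean(),ys.mean()),.092)[:2])
print("screws",np.round(S,4),"box x",ang(S[0],S[1]).round(2),"box y",ang(S[2],S[1]).round(2), "mid diag",((S[0]+S[2])/2).round(4))
# bar edges: rows between collar inside & elsewhere
g=cv2.cvtColor(im,cv2.COLOR_BGR2GRAY)
for v in (72,80,88,96,184,188,192,226,231):
    row=br[v,262:305]; xs=np.nonzero(row)[0]+262; 
    if len(xs): a=plane(C,(xs.min(),v),.108)[:2]; b=plane(C,(xs.max()+1,v),.108)[:2]; print(v,xs.min(),xs.max(),((a+b)/2).round(4),np.linalg.norm(a-b).round(4))
print("pivot",plane(C,(278,42.5),.114).round(4))
print("keeper px",[plane(C,p,.124)[:2].round(4) for p in ((263,248),(303,248),(263,277),(303,277))])
print("peg ax",plane(C,(285,211),.148).round(4))
z=np.hstack([cv2.resize(im[190:290,230:330],(400,400),interpolation=cv2.INTER_CUBIC),cv2.resize(im[100:200,215:365],(400,400),interpolation=cv2.INTER_CUBIC)]); cv2.imwrite("pics/w5z.png",z)
E
```

```text
screws [[ 0.4656  0.0977]
 [ 0.5999  0.0611]
 [ 0.5428 -0.1462]] box x -15.25 box y 74.6 mid diag [ 0.5042 -0.0242]
72 265 292 [0.5245 0.0476] 0.0224
80 266 292 [0.5231 0.0418] 0.0218
88 266 292 [0.5212 0.0361] 0.0219
96 267 293 [0.5201 0.03  ] 0.0221
184 262 304 [ 0.5001 -0.0408] 0.0381
188 262 301 [ 0.4977 -0.0439] 0.0356
192 272 296 [ 0.4987 -0.0481] 0.0223
226 274 297 [ 0.4902 -0.0793] 0.0222
231 274 297 [ 0.4887 -0.0841] 0.0223
pivot [0.53   0.0671 0.114 ]
keeper px [array([ 0.4659, -0.0871]), array([ 0.4997, -0.0981]), array([ 0.4565, -0.1145]), array([ 0.4914, -0.1259])]
peg ax [ 0.4968 -0.0529  0.148 ]
```

View pics/w5z.png

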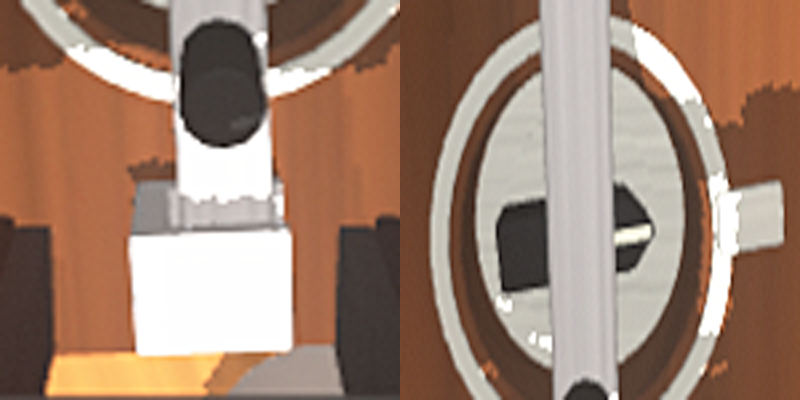

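The bar's direction (74.8°) matches the box's y axis (74.6–74.8°), and its end sits against the keeper's back wall. The pointer still faces the tab. The gripper is clear of everything, so I'll hand in.

```bash
python3 -c "
from cell import env
print(env.sign_off())"
```

```text
the job is handed in; nothing more can be done
None
```

I set the knob to point at the tab and swung the guard bar home in its keeper. The last close-up showed both in place. The gripper was clear of everything and no bystander was touched; I handed the job in at about 14 s, and no verdict was returned.

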